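# Set a shaft up for inspection under the magnifier

### The job

Lift the steel shaft out of its yellow cradle and set it down gently, without dropping it, on the two V rests of the inspection stand, a brass journal settled in each V and the flanged end at the red rest. Let go of it, then swing the magnifier round until the middle of the lens is over the blue band at the middle of the shaft, and leave it there. Leave the other things on the bench where they are.

Things in the scene. Friction and masses are not known exactly. Their poses are not given: they have to be found in the camera images.
- shaft: steel shaft, 206 long, 0.5 to 0.8 kg, starts level in the cradle, axis 50 above the bench. Origin (near its centre of mass) on the axis midway between the brass journals; own y axis points to the flanged end (any roll). Along y: body dia 26 from -46 to 46 (grip it here), brass journals dia 18 from 46 to 76 each side, flange dia 46 from 76 to 86; plain end: collar dia 24 to -84, stub dia 16 to -120
- shaft_mid (a point): the shaft's origin, in the middle of the blue band (14 wide) round its middle part
- journal_flange (a point): on the shaft's axis, middle of the brass journal next to the flange, 60 from shaft_mid
- journal_plain (a point): on the shaft's axis, middle of the brass journal at the plain end, 60 from shaft_mid
- stand: inspection stand fixed to the bench: dark steel plate 100 x 180 x 12 with two upright 90 degree V rests, each 14 wide along y, at y = +60 (red) and y = -60 (bare aluminium), 106 clear between them. V bottom 72 above the bench, arm tips 95, mouth 45 wide (x). Origin at the middle of the plate underside, z up
- vee_red (a point): where the axis of a seated 18 mm journal passes through the red V rest, in the middle of the rest's width; 85 above the bench
- vee_plain (a point): the same for the aluminium V rest; 85 above the bench
- cradle: yellow plastic cradle fixed to the bench, base 70 x 160 x 8, with two low V rests, 12 wide, at y = +60 and -60 under the shaft's journals (arm tips 57 above the bench at most); origin at the middle of its underside. The shaft lifts straight up out of it
- swing (a joint): magnifier arm on a vertical hinge at the top of its post, radians, growing anticlockwise seen from above, range -0.6 to 2.0, starts above 1.3; 0 points it back over the stand, towards the robot. Friction holds it where it is left; about 1.4 N at the knob moves it, there is no spring
- lens (a point): centre of the round lens (white frame 96 outside diameter, 14 thick), 140 from the post's axis, 185 above the bench
- knob (a point): on the axis of the upright black grip knob on the magnifier arm between post and lens, 75 from the post's axis on the line to the lens: diameter 18, from 191 to 233 above the bench; this point is 219 above the bench. Round, so it may turn between the fingers
- post_axis (a point): on the hinge axis of the magnifier arm, 185 above the bench; the post (diameter 18) stands on a grey round foot of diameter 90 beyond the stand; nothing of the post or arm but the knob rises over 200
- tray: black open tray, 150 x 100 x 30, fixed, with two sockets; origin at the middle of its underside
- wrench: open-ended steel wrench, 160 long, lying flat; bystander, leave alone; origin under its middle
- screwdriver: screwdriver, 200 long, lying flat; bystander, leave alone; origin under its middle
- jar: clear jar with red cap, diameter 56, height 70; bystander, leave alone; origin at the middle of its underside
- spray: yellow and red spray can, diameter 54, height 170; bystander, leave alone; origin at the middle of its underside
- oil: black oil bottle with yellow cap, diameter 70, height 190; bystander, leave alone; origin at the middle of its underside
- cup: white paper cup, rim diameter 80, height 110; bystander, leave alone; origin at the middle of its underside
- socket0: steel socket, diameter 26, height 50, standing in the black tray; bystander, leave alone; origin at the middle of its underside
- socket1: steel socket, diameter 22, height 40, standing in the black tray; bystander, leave alone; origin at the middle of its underside
Things that resemble listed ones, but are neither listed nor needed, are in the scene too. Leave any brown look-alike of the part that bears swing alone.

How it is judged:
By the outcome, as a careful person would: the job done as asked, in the order asked, and still so for the second after the job is handed in, with the robot touching nothing.
It also fails if it takes over 54 s, if anything falls off the work surface, if the arm or the gripper's body presses on something with over 40 N, if the wrist force passes 120 N, or if a joint passes its speed limit or range.

### The arm

A 6-joint arm with a two-finger parallel gripper is mounted at the origin on the work surface. World frame = base frame: x ahead of the robot, y to its left, z up, the work surface at z = 0. Lengths are in mm, angles in rad, forces in N, time in s.
With the tool pointing down it reaches from about 325 to 875 mm from the base axis. Payload 4.4 kg.
Tool frame: the origin (TCP) lies midway between the tips of the shut fingers; the grasp point (between the pads) lies 19 mm behind it (env.pinch_z is the distance from the TCP to the grasp point, in mm); z points along the fingers, y is the line along which they close (so a half turn about z gives the same grasp; the last joint's range is limited). The gripper opens to 85 mm and grips with 20 to 120 N. Pads are 22 mm wide; open, the fingers measure 114 mm over their backs; the gripper's body (76 mm by 85 mm) begins 54 mm behind the grasp point. The pads swing forward as they close: fully open they stand 13 mm farther back than shut.
Start: joints at [1.091, 0.207, 1.542, -0, 1.393, -0.15], TCP at [185.681, 544.196, 231.282] pointing down, gripper open.
Joint ranges: [-2.73, 2.73], [-0.86, 2.22], [0.23, 2.46], [-1.11, 4.25], [0.08, 2.63], [-2.82, 2.82]. Speed limits (rad/s): [2.79, 2.79, 3.14, 3.14, 3.14, 3.14].

### API

Orientations are given as [roll, pitch, yaw] about the fixed x, y, z axes, in that order (R = Rz(yaw) Ry(pitch) Rx(roll)).
In Python, from cell import telemetry, viewer, order, env gives the robot as it stands.
- The arm moves only by the tool drive_tool, never from a script. Its argument "rows" is a list of rows, each a list of 2 entries, a list of its own where there are three numbers: the shift along the tool's x, y, z in m, then the turn, a rotation vector about the tool's x, y, z in degrees. A call has 1 to 5 rows; each row shifts and turns the commanded pose from where the row before left it, along the tool's axes as they then stand; what a row does not reach is not made up. A row lasts 1/8 s, in which the tool goes at most 62.5 mm and 10.7 degrees, less where a joint would pass 70% of its speed; a pose out of reach is approached as far as the arm can. A call is refused whole if a number of a shift passes 0.0625 or a number of a turn 10.7, either way. A call with a gripper value outside its range is refused whole. "jaw" is the closure, from 0 (fully open) to 1 (shut), set as the call begins (left out, the last holds). The fingers move at their own pace and stop on an object; the grip force is fixed at half the most. Time passes only in rows, so rows that do not move let the fingers close. It gives the time, the measured TCP pose, the force, the opening and the grip force at its end, in the units of the state.
- telemetry.read_state(): the state, without advancing time (a new reading comes with each control period).
- viewer.grab_frame(name): name is "scene" or "top"; returns a dict with "img" (480x640x3 uint8, red, green, blue), "intrinsics" (3x3 intrinsics, pixels), "extrinsics" (4x4, takes a point from world to camera coordinates). Camera axes: x right, y down, z forward; pixel columns grow to the right and rows downward; lengths in mm; the calibration is good to about 2 mm. A picture is of the moment at which its call begins. There is no depth.
- order.job_done(): hands the job in; it is judged then, once.
The state is a dict: "time": time; "joint_positions": joint angles; "joint_vel": joint speeds; "effort": joint torques, N m; "tcp_pos": TCP position; "ee_rot": TCP orientation; "contact_force": force on the tool from outside, world axes, zero at the start; "ft_torque": the same for the moment, N m; "width": finger opening in mm; "gripper_force": force on a finger pad.
Only numpy, scipy, OpenCV 4.12 (cv2) and the standard library are available. Lean on these libraries where they do the work, as an engineer would, in place of code of your own. Each camera call takes 0.05 s, during which the arm holds its last target. There are 200 camera calls.

## Working session

There is one attempt and no reset: what is moved stays moved. The work goes in short steps, Python scripts to look and compute and a tool call to move; the robot and the scene stay as the last step left them, time stands still between calls to the robot, and variables do not carry over. Pictures are saved under pics/ and viewed, at most 12 in all, crops included, and the job is handed in when it is done.

Besides the shell and the picture viewer there is one more tool, called after "Call:" in YAML: its name, and indented under it one key for each argument. drive_tool: Moves the arm, as the interface text tells. Its arguments: {"type":"object","properties":{"rows":{"type":"array","items":{"type":"array"}},"jaw":{"type":"number"}},"required":["rows"]}

```bash
mkdir -p pics; python3 - <<'E'
from cell import telemetry, viewer, order, env
import cv2, numpy as np
for n in("scene","top"):
    f=viewer.grab_frame(n); cv2.imwrite(f"pics/{n}0.png",cv2.cvtColor(f["img"],cv2.COLOR_RGB2BGR))
    print(n,np.round(f["intrinsics"],1).tolist(),np.round(f["extrinsics"],4).tolist())
print(telemetry.read_state(),env.pinch_z)
E
```

```text
scene [[606.1, 0.0, 326.8], [0.0, 606.1, 237.0], [0.0, 0.0, 1.0]] [[-0.7735, 0.6338, -0.0065, 411.7133], [0.4785, 0.5771, -0.6618, -147.6565], [-0.4157, -0.515, -0.7497, 1975.2166], [0.0, 0.0, 0.0, 1.0]]
top [[438.8, 0.0, 317.8], [0.0, 438.8, 233.7], [0.0, 0.0, 1.0]] [[0.0184, -0.9997, 0.0134, -24.433], [-0.999, -0.0189, -0.0396, 522.7629], [0.0399, -0.0127, -0.9991, 1256.8936], [0.0, 0.0, 0.0, 1.0]]
{'time': 0.1, 'joint_positions': array([ 1.09152037e+00,  2.07373587e-01,  1.54281661e+00, -3.47757631e-05,
        1.39352272e+00, -1.50464339e-01]), 'joint_vel': array([-0.00113121, -0.00170069, -0.00403367, -0.00058631, -0.0006897 ,
        0.00214809]), 'effort': array([-3.53726709e-04, -3.84091616e+01, -2.92550665e+01, -1.58024304e-04,
        4.90026709e-03,  2.18633154e-06]), 'tcp_pos': array([185.35626308, 543.57223629, 230.21724174]), 'ee_rot': array([-3.13949121e+00, -2.83990617e-04,  2.81278691e+00]), 'contact_force': array([-0.22868525, -0.39845679,  0.12010964]), 'ft_torque': array([ 0.04158533, -0.0180779 ,  0.02376495]), 'gripper_force': 0.0, 'width': 85.45082183310183} 18.700000000000003
```

View pics/scene0.png

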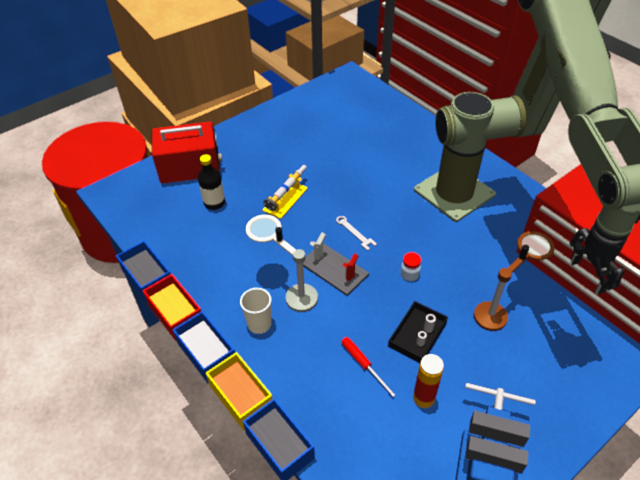

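View pics/top0.png

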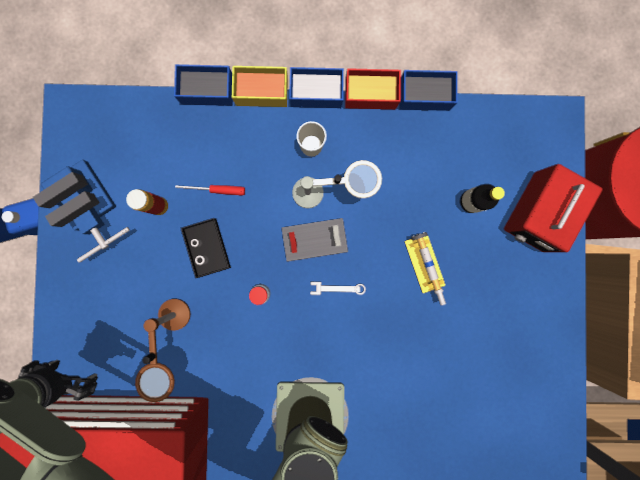

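The scene view shows the cradle with the shaft at (285,192), the stand at (335,265) and the white magnifier post at (300,260). In the top view these sit at (426,265), (314,240) and (307,190). The brown look-alike is at (165,350). Next I'll enlarge the parts that matter.

```bash
python3 - <<'E'
import cv2, numpy as np
s=cv2.imread("pics/scene0.png");t=cv2.imread("pics/top0.png")
def c(im,u,v,w,h,k):return cv2.resize(im[v:v+h,u:u+w],None,fx=k,fy=k,interpolation=cv2.INTER_CUBIC)
a=np.hstack([c(t,395,225,57,86,7)[:,:399],c(s,255,155,57,86,7)[:,:399]])[:600]
b=np.vstack([c(t,270,150,133,57,6)[:,:798],c(t,270,207,133,43,6)[:,:798]])
b=c(t,275,150,125,115,5)
b=np.hstack([c(t,275,150,115,120,5)[:, :],])
cv2.imwrite("pics/a.png",a);cv2.imwrite("pics/b.png",c(t,275,155,115,110,5))
E
```

```text
(no output)
```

View pics/a.png

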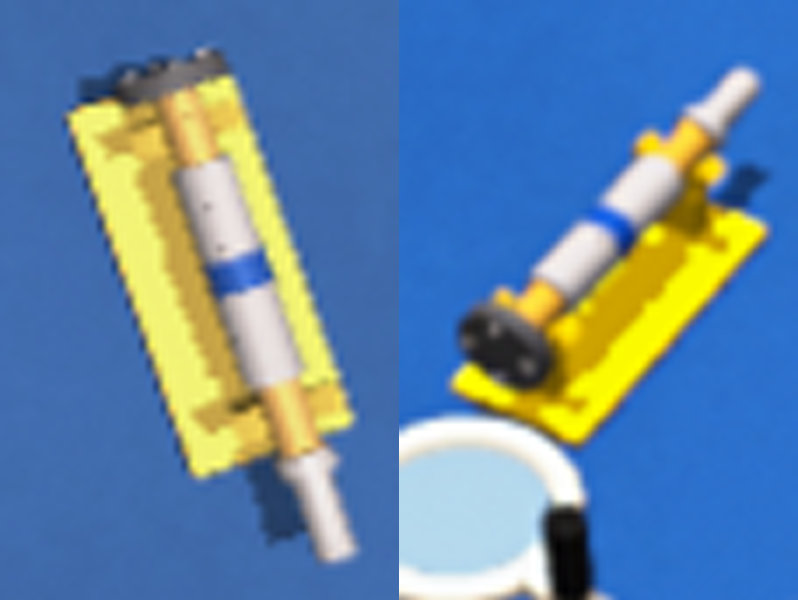

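View pics/b.png

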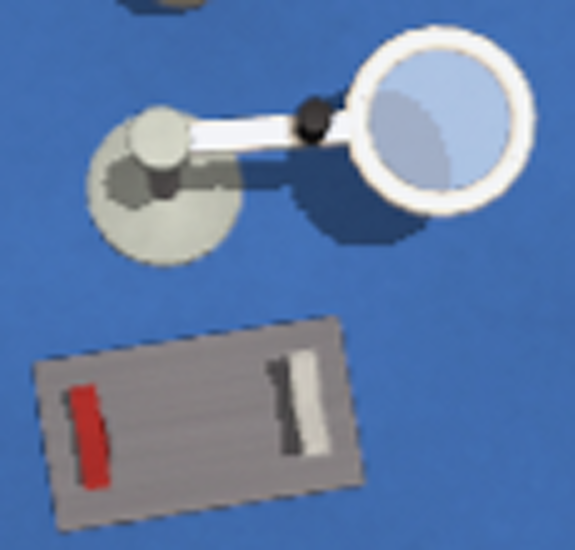

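The zoomed crops show the shaft's flange at the far (+x) end, with the blue band at about (429,263) in the top view. The stand's red rest is on the left (+y), and the lens is centred at about (363,179). Next I'll measure these with masks.

```bash
cat > h.py <<'E'
import cv2, numpy as np
from cell import telemetry, viewer, order, env
def ray(f,uv,z):
    K=f["intrinsics"];E=f["extrinsics"];R=E[:3,:3];c=-R.T@E[:3,3]
    d=R.T@np.linalg.inv(K)@np.array([uv[0],uv[1],1.]); return (c+d*(z-c[2])/d[2])[:2]
def proj(f,p):
    q=f["extrinsics"][:3,:3]@np.array(p,float)+f["extrinsics"][:3,3];q=f["intrinsics"]@q;return q[:2]/q[2]
def mask(f,lo,hi,box):
    h=cv2.cvtColor(f["img"],cv2.COLOR_RGB2HSV);m=cv2.inRange(h,np.array(lo),np.array(hi));o=np.zeros_like(m)
    u,v,w,g=box;o[v:v+g,u:u+w]=m[v:v+g,u:u+w];return o
def big(m,n=1):
    k,l,s,c=cv2.connectedComponentsWithStats(m);o=np.argsort(-s[1:,4])[:n]+1
    return [(c[i],s[i,4],(l==i).astype(np.uint8)) for i in o]
E
python3 - <<'E'
from h import *
f=viewer.grab_frame("top");h=cv2.cvtColor(f["img"],cv2.COLOR_RGB2HSV)
for n,p in dict(blue=(429,263),body=(425,253),body2=(433,274),brass=(422,242),brass2=(437,286),yel=(408,250),bench=(400,230),plate=(315,240),red=(292,242),alu=(337,235),lens=(363,178),frame=(377,178),knob=(337,178),hub=(307,182)).items(): print(n,h[p[1],p[0]])
print("cam",-f["extrinsics"][:3,:3].T@f["extrinsics"][:3,3])
E
```

```text
blue [110 169 217]
body [  4   9 228]
body2 [  7  10 233]
brass [ 25 128 240]
brass2 [ 26 124 241]
yel [ 30 137 224]
bench [108 160 171]
plate [168  10 134]
red [  1 195 170]
alu [ 22  19 200]
lens [107  62 226]
frame [ 10  14 212]
knob [ 6 20 65]
hub [ 34  17 208]
cam [ 472.61124273    1.36449421 1276.83053407]
```

```bash
python3 - <<'E'
from h import *
f=viewer.grab_frame("top")
g=big(mask(f,(0,0,170),(179,60,255),(415,240,35,42)),2)
a,b=sorted([x[0] for x in g],key=lambda c:c[1]);print("halves",a,b,[x[1] for x in g])
A,B=ray(f,a,52),ray(f,b,52);d=A-B;print("shaft mid",(A+B)/2,"yaw(y axis)",np.degrees(np.arctan2(d[1],d[0])),np.hypot(*d))
m=mask(f,(0,0,90),(179,45,255),(275,215,80,50));m|=mask(f,(0,90,80),(8,255,255),(275,215,80,50))
c=big(m)[0];cn=max(cv2.findContours(c[2],cv2.RETR_EXTERNAL,cv2.CHAIN_APPROX_NONE)[0],key=cv2.contourArea)
r=cv2.minAreaRect(cn);q=np.array([ray(f,p,12) for p in cv2.boxPoints(r)]);print("plate",q.mean(0),q.tolist())
red=big(mask(f,(0,120,80),(8,255,255),(275,215,80,50)))[0];al=big(mask(f,(10,8,175),(50,45,255),(325,215,25,50)))[0]
for x in(red,al):
    cn=cv2.findContours(x[2],cv2.RETR_EXTERNAL,cv2.CHAIN_APPROX_NONE)[0][0];r=cv2.minAreaRect(cn);print(x[1],r,ray(f,r[0],92))
w=mask(f,(0,0,175),(179,40,255),(340,150,50,60));l=mask(f,(90,40,160),(120,95,255),(344,158,38,42))
e=cv2.fitEllipse(max(cv2.findContours(big(l)[0][2],cv2.RETR_EXTERNAL,cv2.CHAIN_APPROX_NONE)[0],key=len));print("lens in",e,ray(f,e[0],190))
e=cv2.minEnclosingCircle(max(cv2.findContours(big(w)[0][2],cv2.RETR_EXTERNAL,cv2.CHAIN_APPROX_NONE)[0],key=len));print("lens out",e,ray(f,e[0],190))
k=mask(f,(0,0,0),(179,80,100),(330,170,16,18));print("knob",big(k)[0][:2],ray(f,big(k)[0][0],228))
print("hub",ray(f,(275+161/5,155+138/5),200))
g=viewer.grab_frame("scene");print([proj(g,(*((A+B)/2),50))])
E
```

```text
halves [426.30526316 254.44210526] [432.48979592 272.59183673] [np.int32(98), np.int32(95)]
shaft mid [ 443.98683879 -327.56824189] yaw(y axis) 19.442919361631482 53.374510747877004
plate [506.82849361  -4.47784107] [[539.7989725179623, 91.75360632425694], [570.9958711833734, -83.50721617188722], [473.6807153805127, -100.47999481554777], [442.8384153513381, 74.32224039673723]]
115 ((292.8005676269531, 241.9537353515625), (20.527721405029297, 5.702144622802734), 81.25383758544922) [496.31540483  53.45631266]
98 ((336.270263671875, 235.12164306640625), (20.385475158691406, 4.767570495605469), 80.53767395019531) [516.97561099 -63.58436662]
lens in ((362.67584228515625, 178.7216796875), (26.482555389404297, 26.98912811279297), 151.72142028808594) [ 655.32168176 -121.7616568 ]
lens out ((360.5, 179.0), 20.88669776916504) [ 654.51145094 -116.33737266]
knob (array([337.15384615, 179.        ]), np.int32(52)) [646.99286427 -55.99646131]
hub [641.19524195  16.24324503]
[array([282.79014813, 187.33434089])]
```

```bash
python3 - <<'E'
from h import *
def cen(f,box):
    r=f["img"].astype(int);m=((r[...,2]-r[...,0]>90)).astype(np.uint8)
    return m
f=viewer.grab_frame("top");g=viewer.grab_frame("scene")
print(f["img"][263,423:437].tolist());print(g["img"][187,276:296].tolist())
G=big(mask(g,(0,0,150),(179,60,255),(270,172,30,35)),3);
for x in G: print(x[:2])
a,b=G[0][0],G[1][0];print(ray(g,(a+b)/2,50),ray(g,(a+b)/2,58))
print("stand red/alu expected",proj(g,(496.3,53.5,92)),proj(g,(517,-63.6,92)))
E
```

```text
[[145, 123, 60], [73, 76, 94], [55, 79, 135], [49, 84, 161], [48, 91, 180], [62, 108, 202], [72, 120, 217], [65, 114, 212], [55, 102, 199], [49, 93, 184], [91, 119, 144], [224, 227, 118], [242, 243, 114], [242, 243, 114]]
[[41, 106, 197], [38, 106, 198], [43, 107, 197], [92, 130, 197], [178, 183, 209], [213, 212, 227], [210, 209, 231], [173, 184, 231], [109, 144, 230], [48, 105, 221], [15, 82, 204], [26, 77, 184], [85, 100, 158], [114, 113, 124], [154, 149, 83], [214, 205, 26], [200, 177, 0], [168, 133, 0], [149, 114, 0], [131, 101, 0]]
(array([279.65671642, 191.32835821]), np.int32(67))
(array([289.27692308, 181.32307692]), np.int32(65))
(array([298.66666667, 172.33333333]), np.int32(3))
[ 437.13970225 -327.86712822] [ 441.76963508 -320.86336524]
stand red/alu expected [348.99031109 258.63744692] [316.60500482 237.71018927]
```

```bash
cat > plan.py <<'E'
# plan: print tool rows (m, deg) for straight legs: plan([(x,y,z,yawdeg),...], start=None)
import numpy as np
from scipy.spatial.transform import Rotation as T
from cell import telemetry
def plan(way,step=60.,turn=10.,start=None):
    s=telemetry.read_state();r=T.from_euler("xyz",s["ee_rot"])
    p=np.array(s["tcp_pos"]) if start is None else np.array(start[:3],float)
    yaw=np.degrees(s["ee_rot"][2]) if start is None else start[3]
    if start is not None: r=T.from_euler("xyz",[180,0,yaw],degrees=True)
    out=[]
    for w in way:
        q=np.array(w[:3],float);g=(T.from_euler("xyz",[180,0,w[3]],degrees=True))
        dv=(r.inv()*g).as_rotvec(degrees=True)
        n=max(1,int(np.ceil(np.linalg.norm(q-p)/step)),int(np.ceil(np.linalg.norm(dv)/turn)))
        for i in range(n):
            out.append([np.round(r.inv().apply((q-p)/n)/1000,4).tolist(),np.round(dv/n,2).tolist()]); r=r*T.from_rotvec(dv/n,degrees=True)
        p=q
    for i in range(0,len(out),5): print(str(out[i:i+5]).replace(" ",""))
def st():
    s=telemetry.read_state();print(s["time"],np.round(s["tcp_pos"],1),np.round(np.degrees(s["ee_rot"]),2),np.round(s["contact_force"],1),s["width"],s["gripper_force"])
E
python3 - <<'E'
from plan import *
plan([(186,544,350,161),(430,330,350,110),(480,0,330,65),(443,-326,250,19.4)],62,10.5)
E
```

```text
[[[-0.0002,0.0,-0.0595],[-0.02,-0.0,0.08]],[[-0.0002,0.0,-0.0595],[-0.02,-0.0,0.08]],[[-0.0501,-0.0205,-0.0],[-0.0,-0.0,8.5]],[[-0.0525,-0.0129,-0.0],[-0.0,-0.0,8.5]],[[-0.0539,-0.005,-0.0],[-0.0,-0.0,8.5]]]
[[[-0.054,0.0031,0.0],[-0.0,-0.0,8.5]],[[-0.053,0.011,0.0],[-0.0,-0.0,8.5]],[[-0.0507,0.0187,0.0],[-0.0,-0.0,8.5]],[[-0.0545,-0.011,0.0033],[0.0,-0.0,7.5]],[[-0.0555,-0.0038,0.0033],[0.0,-0.0,7.5]]]
[[[-0.0555,0.0035,0.0033],[0.0,-0.0,7.5]],[[-0.0546,0.0107,0.0033],[0.0,-0.0,7.5]],[[-0.0527,0.0178,0.0033],[0.0,-0.0,7.5]],[[-0.0499,0.0245,0.0033],[0.0,-0.0,7.5]],[[-0.0518,0.0174,0.0133],[0.0,-0.0,7.6]]]
[[[-0.0491,0.0241,0.0133],[0.0,-0.0,7.6]],[[-0.0455,0.0304,0.0133],[0.0,-0.0,7.6]],[[-0.0411,0.0361,0.0133],[0.0,-0.0,7.6]],[[-0.0359,0.0412,0.0133],[0.0,-0.0,7.6]],[[-0.0302,0.0456,0.0133],[0.0,-0.0,7.6]]]
```

Call:
drive_tool:
  rows:
    - [[0,0,-0.06],[0,0,0]]
    - [[0,0,-0.06],[0,0,0]]
    - [[-0.05,-0.02,0],[0,0,8.5]]
    - [[-0.052,-0.013,0],[0,0,8.5]]
    - [[-0.054,-0.005,0],[0,0,8.5]]
  jaw: 0

```text
time: 0.98
tcp_pos: [308.5, 437.1, 351.6]
ee_rot: [3.141, 0.0, 2.364]
contact_force: [0.4, 0.6, 0.5]
width: 85.3
gripper_force: 0.0
```

Call:
drive_tool:
  rows:
    - [[-0.054,0.003,0],[0,0,8.5]]
    - [[-0.053,0.011,0],[0,0,8.5]]
    - [[-0.051,0.019,0],[0,0,8.5]]
    - [[-0.054,-0.011,0.003],[0,0,7.5]]
    - [[-0.055,-0.004,0.003],[0,0,7.5]]

```text
time: 1.6
tcp_pos: [447.2, 220.4, 345.0]
ee_rot: [-3.142, 0.0, 1.656]
contact_force: [-0.7, -1.6, 0.8]
width: 85.3
gripper_force: 0.0
```

Call:
drive_tool:
  rows:
    - [[-0.055,0.004,0.003],[0,0,7.5]]
    - [[-0.055,0.011,0.003],[0,0,7.5]]
    - [[-0.053,0.018,0.003],[0,0,7.5]]
    - [[-0.05,0.025,0.003],[0,0,7.5]]
    - [[-0.052,0.017,0.013],[0,0,7.6]]

```text
time: 2.22
tcp_pos: [476.5, -54.6, 321.0]
ee_rot: [3.139, -0.001, 1.0]
contact_force: [0.5, -1.4, -0.6]
width: 85.3
gripper_force: 0.0
```

Call:
drive_tool:
  rows:
    - [[-0.049,0.024,0.013],[0,0,7.6]]
    - [[-0.046,0.03,0.013],[0,0,7.6]]
    - [[-0.041,0.036,0.013],[0,0,7.6]]
    - [[-0.036,0.041,0.013],[0,0,7.6]]
    - [[-0.03,0.046,0.013],[0,0,7.6]]

```text
time: 2.85
tcp_pos: [444.6, -326.0, 255.0]
ee_rot: [3.141, -0.001, 0.337]
contact_force: [0.9, 0.2, 0.1]
width: 85.4
gripper_force: 0.0
```

Call:
drive_tool:
  rows:
    - [[0,0,0],[0,0,0]]
    - [[0,0,0],[0,0,0]]

```text
time: 3.1
tcp_pos: [444.9, -323.9, 255.1]
ee_rot: [-3.141, -0.0, 0.342]
contact_force: [-0.0, 0.3, 0.2]
width: 85.7
gripper_force: 0.0
```

```bash
python3 - <<'E'
from plan import *
st()
plan([(443,-326,90,19.4)],40,10)
E
```

```text
3.1 [ 444.9 -323.9  255.1] [-1.7994e+02 -1.0000e-02  1.9570e+01] [-0.   0.3  0.2] 85.74567827905686 0.0
[[[-0.0005,0.0003,0.033],[-0.01,-0.0,0.03]],[[-0.0005,0.0003,0.033],[-0.01,-0.0,0.03]],[[-0.0005,0.0003,0.033],[-0.01,-0.0,0.03]],[[-0.0005,0.0003,0.033],[-0.01,-0.0,0.03]],[[-0.0005,0.0003,0.033],[-0.01,-0.0,0.03]]]
```

Call:
drive_tool:
  rows:
    - [[-0.001,0.001,0.033],[0,0,0]]
    - [[-0.001,0,0.033],[0,0,0]]
    - [[0,0,0.033],[0,0,0]]
    - [[0,0,0.033],[0,0,0]]
    - [[0,0,0.033],[0,0,0]]

```text
time: 3.72
tcp_pos: [444.5, -324.5, 90.4]
ee_rot: [3.14, -0.001, 0.344]
contact_force: [-0.3, -0.2, 0.3]
width: 85.4
gripper_force: 0.0
```

```bash
python3 - <<'E'
from h import *
from plan import st
g=viewer.grab_frame("scene");im=cv2.cvtColor(g["img"],cv2.COLOR_RGB2BGR)
p=proj(g,(443,-326,90)).astype(int);print(p)
cv2.imwrite("pics/c.png",cv2.resize(im[p[1]-60:p[1]+40,p[0]-60:p[0]+60],None,fx=6,fy=6,interpolation=cv2.INTER_CUBIC));st()
E
```

```text
[282 178]
3.775 [ 441.7 -321.8   85.5] [-1.7961e+02  1.6000e-01  1.9730e+01] [-0.9  1.1 -3.2] 85.31236867349364 0.0
```

View pics/c.png

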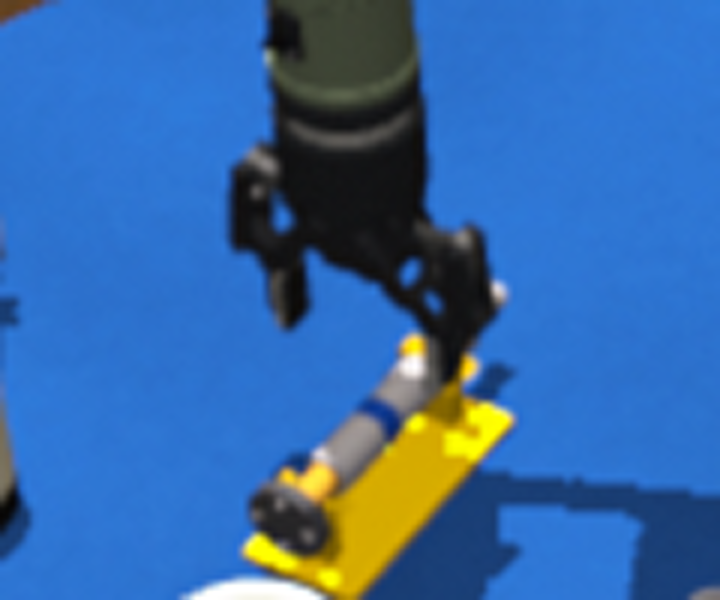

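The picture shows the fingertips at (285,325) and (450,375) straddling the shaft, with the band at (380,413). The shaft middle is a few mm towards the plain end from the tool centre. I'll shift 3 mm that way and descend.

Call:
drive_tool:
  rows:
    - [[-0.001,0,0],[0,0,0]]
    - [[-0.002,0,0],[0,0,0]]
    - [[0,0,0],[0,0,0]]

```text
time: 4.15
tcp_pos: [441.7, -327.8, 92.3]
ee_rot: [3.138, -0.002, 0.342]
contact_force: [0.2, -0.1, 0.2]
width: 85.3
gripper_force: 0.0
```

```bash
python3 - <<'E'
from plan import *
st();plan([(441,-326.5,31,19.4)],15,10)
E
```

```text
4.15 [ 441.7 -327.8   92.3] [ 1.7981e+02 -9.0000e-02  1.9580e+01] [ 0.2 -0.1  0.2] 85.32022550329687 0.0
[[[-0.0001,-0.0003,0.0123],[0.04,-0.02,0.04]],[[-0.0001,-0.0003,0.0123],[0.04,-0.02,0.04]],[[-0.0001,-0.0003,0.0123],[0.04,-0.02,0.04]],[[-0.0,-0.0003,0.0123],[0.04,-0.02,0.04]],[[-0.0,-0.0003,0.0123],[0.04,-0.02,0.04]]]
```

Call:
drive_tool:
  rows:
    - [[0,0,0.012],[0,0,0]]
    - [[0,0,0.012],[0,0,0]]
    - [[0,0,0.012],[0,0,0]]
    - [[0,0,0.012],[0,0,0]]
    - [[0,0,0.011],[0,0,0]]

```text
time: 4.78
tcp_pos: [440.3, -326.6, 30.0]
ee_rot: [-3.141, 0.0, 0.341]
contact_force: [0.2, 0.2, 0.1]
width: 85.4
gripper_force: 0.0
```

Call:
drive_tool:
  rows:
    - [[0,0,0],[0,0,0]]
    - [[0,0,0],[0,0,0]]

```text
time: 5.03
tcp_pos: [440.8, -327.1, 31.4]
ee_rot: [3.141, -0.0, 0.341]
contact_force: [0.1, 0.4, -0.2]
width: 85.1
gripper_force: 0.0
```

Call:
drive_tool:
  rows:
    - [[0,0,0],[0,0,0]]
    - [[0,0,0],[0,0,0]]
  jaw: 0.4

```text
time: 5.28
tcp_pos: [441.0, -327.2, 31.8]
ee_rot: [3.141, -0.0, 0.341]
contact_force: [0.4, -0.3, 0.6]
width: 52.0
gripper_force: 0.0
```

Call:
drive_tool:
  rows:
    - [[0,0,0],[0,0,0]]
    - [[0,0,0],[0,0,0]]
    - [[0,0,0],[0,0,0]]
    - [[0,0,0],[0,0,0]]
  jaw: 1

```text
time: 5.78
tcp_pos: [440.3, -325.8, 31.7]
ee_rot: [-3.139, 0.0, 0.341]
contact_force: [-0.8, 2.6, 5.6]
width: 24.2
gripper_force: 58.5
```

Call:
drive_tool:
  rows:
    - [[0,0,-0.01],[0,0,0]]
    - [[0,0,-0.02],[0,0,0]]
    - [[0,0,-0.035],[0,0,0]]
    - [[0,0,-0.035],[0,0,0]]
    - [[0,0,-0.04],[0,0,0]]

```text
time: 6.4
tcp_pos: [439.4, -325.8, 170.9]
ee_rot: [-3.138, 0.002, 0.341]
contact_force: [-0.2, -0.4, -5.4]
width: 24.4
gripper_force: 59.3
```

Call:
drive_tool:
  rows:
    - [[0,0,-0.04],[0,0,0]]
    - [[0,0,-0.03],[0,0,0]]
    - [[0,0,-0.02],[0,0,0]]
    - [[0,0,0],[0,0,0]]

```text
time: 6.9
tcp_pos: [441.0, -327.4, 262.6]
ee_rot: [3.139, -0.001, 0.341]
contact_force: [0.2, -1.0, -6.5]
width: 24.1
gripper_force: 59.5
```

```bash
python3 - <<'E'
from plan import *
st();plan([(505,-5,260,100)],28,7)
E
```

```text
6.9 [ 441.  -327.4  262.6] [ 1.7983e+02 -7.0000e-02  1.9560e+01] [ 0.2 -1.  -6.5] 24.12497099465429 59.51526582241058
[[[0.014,-0.0235,0.0002],[0.02,0.01,-6.7]],[[0.0167,-0.0217,0.0002],[0.02,0.01,-6.7]],[[0.0191,-0.0196,0.0002],[0.02,0.01,-6.7]],[[0.0213,-0.0173,0.0002],[0.02,0.01,-6.7]],[[0.0231,-0.0147,0.0002],[0.02,0.01,-6.7]]]
[[[0.0247,-0.0119,0.0002],[0.02,0.01,-6.7]],[[0.0259,-0.0089,0.0002],[0.02,0.01,-6.7]],[[0.0268,-0.0058,0.0002],[0.02,0.01,-6.7]],[[0.0273,-0.0027,0.0002],[0.02,0.01,-6.7]],[[0.0274,0.0005,0.0002],[0.02,0.01,-6.7]]]
[[[0.0271,0.0037,0.0002],[0.02,0.01,-6.7]],[[0.0265,0.0069,0.0002],[0.02,0.01,-6.7]]]
```

Shaft lifted (about 6.5 N). Now I'll carry it to above the stand.

Call:
drive_tool:
  rows:
    - [[0.014,-0.0235,0],[0,0,-6.7]]
    - [[0.0167,-0.0217,0],[0,0,-6.7]]
    - [[0.019,-0.0196,0],[0,0,-6.7]]
    - [[0.0213,-0.0173,0],[0,0,-6.7]]
    - [[0.023,-0.0147,0],[0,0,-6.7]]

```text
time: 7.52
tcp_pos: [466.0, -191.1, 258.7]
ee_rot: [-3.137, 0.0, 0.93]
contact_force: [0.7, -0.1, -5.3]
width: 24.0
gripper_force: 59.5
```

Call:
drive_tool:
  rows:
    - [[0.0247,-0.012,0],[0,0,-6.7]]
    - [[0.026,-0.009,0],[0,0,-6.7]]
    - [[0.0268,-0.006,0],[0,0,-6.7]]
    - [[0.0273,-0.0027,0],[0,0,-6.7]]
    - [[0.0274,0.0005,0],[0,0,-6.7]]

```text
time: 8.15
tcp_pos: [492.3, -56.8, 258.8]
ee_rot: [-3.137, -0.001, 1.515]
contact_force: [-0.3, 0.1, -5.4]
width: 24.0
gripper_force: 59.6
```

Call:
drive_tool:
  rows:
    - [[0.027,0.0037,0],[0,0,-6.7]]
    - [[0.0265,0.007,0],[0,0,-6.7]]
    - [[0,0,0],[0,0,0]]
    - [[0,0,0],[0,0,0]]

```text
time: 8.65
tcp_pos: [503.4, -4.6, 259.7]
ee_rot: [-3.139, -0.0, 1.744]
contact_force: [0.0, 0.4, -5.1]
width: 24.2
gripper_force: 59.7
```

Call:
drive_tool:
  rows:
    - [[0,0,0.03],[0,0,0]]
    - [[0,0,0.04],[0,0,0]]
    - [[0,0,0.04],[0,0,0]]
    - [[0,0,0.03],[0,0,0]]
    - [[0,0,0],[0,0,0]]

```text
time: 9.28
tcp_pos: [501.0, -4.8, 118.0]
ee_rot: [-3.133, -0.003, 1.743]
contact_force: [-0.3, -0.5, -6.4]
width: 24.2
gripper_force: 59.9
```

```bash
python3 - <<'E'
from h import *
from plan import st
st()
g=viewer.grab_frame("scene");t=viewer.grab_frame("top")
def c(f,p,w,h,k):
    im=cv2.cvtColor(f["img"],cv2.COLOR_RGB2BGR);u,v=proj(f,p).astype(int);print("crop",u-w//2,v-h//2,k)
    return cv2.resize(im[v-h//2:v+h//2,u-w//2:u+w//2],None,fx=k,fy=k,interpolation=cv2.INTER_CUBIC)
cv2.imwrite("pics/d.png",np.hstack([c(g,(507,-5,120),100,120,4),c(t,(507,-5,120),100,120,4)]))
E
```

```text
9.275 [501.   -4.8 118. ] [-1.7953e+02 -1.5000e-01  9.9850e+01] [-0.3 -0.5 -6.4] 24.212056625462385 59.90478694438934
crop 282 181 4
crop 264 178 4
```

View pics/d.png

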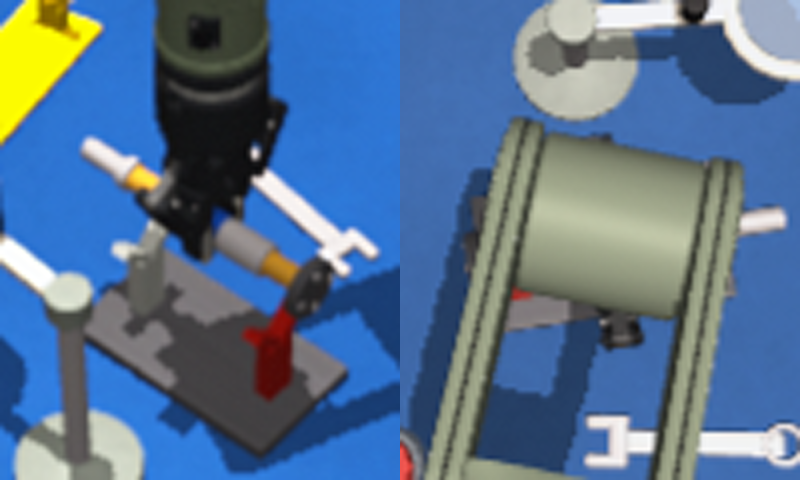

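```bash
python3 - <<'E'
from h import *
g=viewer.grab_frame("scene")
from plan import st; st()
yaw=np.radians(99.9);d=np.array([np.cos(yaw),np.sin(yaw),0])
for c in ((503,-4.8,137),):
  for s in(-120,-84,-76,46,76,86):
    p=proj(g,np.array(c)+s*d);print(s,np.round([(p[0]-282)*4,(p[1]-181)*4]))
# brass blobs
m=mask(g,(8,90,100),(28,255,255),(300,215,70,60))
for x in big(m,3): print(x[:2],(x[0]-[282,181])*4)
r=[proj(g,(496.3,53.5,95)),proj(g,(517,-63.6,95))];print("V tips pred",[(p-[282,181])*4 for p in r])
E
```

```text
9.425 [505.8  -5.2 122.8] [1.7984e+02 7.0000e-02 9.9900e+01] [ 0.5 -0.4 -4.9] 24.094852612219135 59.92380201816559
-120 [ 77. 141.]
-84 [115. 165.]
-76 [124. 171.]
46 [258. 256.]
76 [293. 278.]
86 [304. 285.]
(array([350.38, 247.42]), np.int32(50)) [273.52 265.68]
(array([315.8  , 224.925]), np.int32(40)) [135.2 175.7]
V tips pred [array([268.05226054, 307.78443213]), array([138.33910304, 224.04909969])]
```

```bash
python3 - <<'E'
from h import *
g=viewer.grab_frame("scene")
yaw=np.radians(100);d=np.array([np.cos(yaw),np.sin(yaw),0]);n=np.array([d[1],-d[0],0]);c=np.array([506.7,-4.8,0])
for a,b in((50,90),(50,-90),(-50,90)):
    p=proj(g,c+a*n+b*d+[0,0,12]);print("corner",a,b,np.round((p-[282,181])*4))
for b in(60,-60):
  for a in(22.5,-22.5,0):
    p=proj(g,c+a*n+b*d+[0,0,95 if a else 72]);print("V",a,b,np.round((p-[282,181])*4))
im=cv2.imread("pics/d.png")[180:480,60:380];cv2.imwrite("pics/e.png",cv2.resize(im,None,fx=2,fy=2))
E
```

```text
corner 50 90 [254. 448.]
corner 50 -90 [ 64. 318.]
corner -50 90 [343. 362.]
V 22.5 60 [248. 328.]
V -22.5 60 [289. 289.]
V 0 60 [268. 329.]
V 22.5 -60 [117. 242.]
V -22.5 -60 [159. 206.]
V 0 -60 [139. 245.]
```

View pics/e.png

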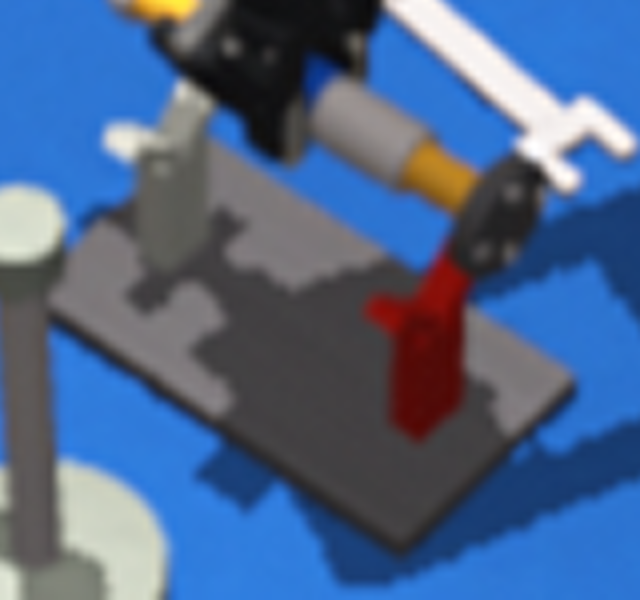

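The crop shows the red V's left tip at (375,305), the aluminium V's left tip at (105,135), and the flange journal up and left of the red rest. Along the axis the alignment is good. I'll nudge about 4 mm in x and 2.5 mm in y, then descend in stages.

Call:
drive_tool:
  rows:
    - [[0.002,0.004,0.01],[0,0,0]]
    - [[0,0,0.01],[0,0,0]]
    - [[0,0,0],[0,0,0]]

```text
time: 9.85
tcp_pos: [506.7, -1.4, 99.9]
ee_rot: [-3.138, -0.001, 1.745]
contact_force: [-0.8, 0.2, -5.7]
width: 24.3
gripper_force: 60.2
```

Call:
drive_tool:
  rows:
    - [[0,0,0],[0,0,0]]

```text
time: 9.98
tcp_pos: [507.8, -1.7, 101.0]
ee_rot: [-3.141, -0.0, 1.745]
contact_force: [-0.0, 0.7, -4.9]
width: 24.3
gripper_force: 60.2
```

Call:
drive_tool:
  rows:
    - [[0,0,0],[0,0,0]]

```text
time: 10.1
tcp_pos: [508.3, -1.8, 101.5]
ee_rot: [3.141, 0.0, 1.745]
contact_force: [-0.5, 0.1, -5.6]
width: 23.9
gripper_force: 60.2
```

Call:
drive_tool:
  rows:
    - [[0,0,0],[0,0,0]]

```text
time: 10.22
tcp_pos: [508.2, -1.8, 101.6]
ee_rot: [3.141, 0.0, 1.745]
contact_force: [-0.2, -0.0, -6.0]
width: 24.4
gripper_force: 60.2
```

```bash
python3 - <<'E'
from h import *
from plan import st; st()
g=viewer.grab_frame("scene")
red=mask(g,(0,150,60),(6,255,255),(330,235,45,50));red2=mask(g,(174,150,60),(179,255,255),(330,235,45,50))
b=big(red|red2)[0];print(b[1]);v,u=np.nonzero(b[2])
print("leftmost",u.min(),v[u==u.min()],"top",v.min(),u[v==v.min()])
for v0 in range(v.min(),v.max()+1): print(v0,u[v==v0].min(),u[v==v0].max(),end="; ")
E
```

```text
10.225 [508.2  -1.8 101.6] [1.7997e+02 1.0000e-02 9.9960e+01] [-0.2 -0.  -6. ] 24.377134824968767 60.15852212905884
154
leftmost 343 [263 264 265] top 260 [351]
260 351 351; 261 350 351; 262 349 351; 263 343 351; 264 343 351; 265 343 352; 266 344 353; 267 345 354; 268 346 354; 269 346 354; 270 346 354; 271 346 354; 272 346 354; 273 346 354; 274 346 354; 275 346 354; 276 346 353; 277 346 353; 278 346 351; 279 347 350; 280 348 349;
```

Call:
drive_tool:
  rows:
    - [[0,0,0.01],[0,0,0]]
    - [[0,0,0.008],[0,0,0]]
    - [[0,0,0.004],[0,0,0]]
    - [[0,0,0],[0,0,0]]
    - [[0,0,0],[0,0,0]]

```text
time: 10.9
tcp_pos: [508.2, -1.8, 79.4]
ee_rot: [3.141, 0.0, 1.745]
contact_force: [0.7, 0.1, -4.6]
width: 24.2
gripper_force: 60.2
```

Call:
drive_tool:
  rows:
    - [[0,0,0.003],[0,0,0]]
    - [[0,0,0.003],[0,0,0]]
    - [[0,0,0],[0,0,0]]
    - [[0,0,0],[0,0,0]]

```text
time: 11.4
tcp_pos: [508.0, -1.7, 73.3]
ee_rot: [-3.142, 0.0, 1.745]
contact_force: [0.3, 0.1, -6.5]
width: 24.6
gripper_force: 60.2
```

```bash
python3 - <<'E'
from h import *
from plan import st; st()
from cell import telemetry; print(telemetry.read_state()["ft_torque"])
g=viewer.grab_frame("scene");im=cv2.cvtColor(g["img"],cv2.COLOR_RGB2BGR)
cv2.imwrite("pics/f.png",cv2.resize(im[215:295,300:380],None,fx=7,fy=7,interpolation=cv2.INTER_CUBIC))
E
```

```text
11.4 [508.   -1.7  73.3] [-180.      0.     99.96] [ 0.3  0.1 -6.5] 24.631843580588516 60.164512395858765
[-0.09025962 -0.04517854  0.00471588]
```

View pics/f.png

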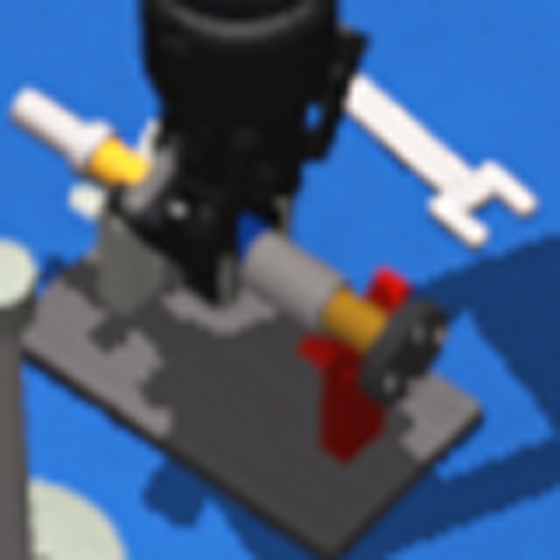

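The picture shows the flange journal (355,318) between the red V tips (320,345) and (390,285), and the plain end over the aluminium rest. I'll keep lowering and watch the force.

Call:
drive_tool:
  rows:
    - [[0,0,0.002],[0,0,0]]
    - [[0,0,0.002],[0,0,0]]
    - [[0,0,0],[0,0,0]]

```text
time: 11.82
tcp_pos: [507.8, -1.8, 69.3]
ee_rot: [-3.141, 0.0, 1.745]
contact_force: [0.0, 0.9, -5.2]
width: 24.1
gripper_force: 60.5
```

Call:
drive_tool:
  rows:
    - [[0,0,0.001],[0,0,0]]
    - [[0,0,0.001],[0,0,0]]
    - [[0,0,0],[0,0,0]]

```text
time: 12.2
tcp_pos: [507.9, -1.8, 69.1]
ee_rot: [-3.141, 0.0, 1.745]
contact_force: [-7.1, 0.1, 9.7]
width: 24.2
gripper_force: 61.9
```

Contact on the +x flank, so I'm shifting about 2 mm in −x.

Call:
drive_tool:
  rows:
    - [[0,-0.001,0],[0,0,0]]
    - [[0,-0.001,0],[0,0,0]]
    - [[0,0,0],[0,0,0]]
    - [[0,0,0],[0,0,0]]

```text
time: 12.7
tcp_pos: [506.1, -2.3, 67.4]
ee_rot: [-3.142, 0.0, 1.745]
contact_force: [-3.3, -0.6, 1.5]
width: 24.0
gripper_force: 60.6
```

Call:
drive_tool:
  rows:
    - [[0,0,0.001],[0,0,0]]
    - [[0,0,0],[0,0,0]]
    - [[0,0,0],[0,0,0]]

```text
time: 13.08
tcp_pos: [506.1, -2.3, 67.3]
ee_rot: [-3.141, 0.0, 1.745]
contact_force: [-4.8, -1.2, 7.7]
width: 24.3
gripper_force: 61.8
```

Call:
drive_tool:
  rows:
    - [[0,-0.001,0],[0,0,0]]
    - [[0,0,0],[0,0,0]]
    - [[0,0,0],[0,0,0]]

```text
time: 13.45
tcp_pos: [505.9, -2.3, 67.0]
ee_rot: [3.14, 0.0, 1.744]
contact_force: [-1.7, -0.3, 5.9]
width: 24.3
gripper_force: 61.1
```

```bash
python3 - <<'E'
from plan import *
st();print(telemetry.read_state()["ft_torque"])
E
```

```text
13.45 [505.9  -2.3  67. ] [1.7991e+02 2.0000e-02 9.9940e+01] [-1.7 -0.3  5.9] 24.284173796671876 61.13597095012665
[-0.00395231  0.34902093 -0.13932143]
```

Call:
drive_tool:
  rows:
    - [[0,0,0],[0,0,0]]
    - [[0,0,0],[0,0,0]]
    - [[0,0,0],[0,0,0]]
  jaw: 0.4

```text
time: 13.82
tcp_pos: [505.1, -2.2, 66.1]
ee_rot: [3.142, -0.0, 1.745]
contact_force: [-0.4, -0.7, 0.8]
width: 51.5
gripper_force: 0.0
```

Call:
drive_tool:
  rows:
    - [[0,0,0],[0,0,0]]
    - [[0,0,0],[0,0,0]]
  jaw: 0.2

```text
time: 14.08
tcp_pos: [505.0, -2.3, 66.2]
ee_rot: [-3.142, -0.0, 1.745]
contact_force: [0.3, -0.5, -0.2]
width: 68.6
gripper_force: 0.0
```

Call:
drive_tool:
  rows:
    - [[0,0,-0.02],[0,0,0]]
    - [[0,0,-0.04],[0,0,0]]
    - [[0,0,-0.06],[0,0,0]]
    - [[0,0,-0.06],[0,0,0]]
    - [[0,0,-0.03],[0,0,0]]

```text
time: 14.7
tcp_pos: [506.7, -2.5, 280.8]
ee_rot: [3.135, 0.002, 1.745]
contact_force: [0.4, 0.7, -0.6]
width: 68.3
gripper_force: 0.0
```

Call:
drive_tool:
  rows:
    - [[-0.06,0,0],[0,0,0]]
    - [[-0.06,0,0],[0,0,0]]
    - [[-0.06,0,0],[0,0,0]]
    - [[-0.06,0,0],[0,0,0]]
    - [[0,0,0],[0,0,0]]

```text
time: 15.32
tcp_pos: [546.3, -242.8, 275.5]
ee_rot: [-3.141, 0.001, 1.739]
contact_force: [-0.5, 0.1, 0.1]
width: 68.4
gripper_force: 0.0
```

```bash
python3 - <<'E'
from h import *
from plan import st; st()
g=viewer.grab_frame("scene");t=viewer.grab_frame("top")
def c(f,p,w,h,k):
    im=cv2.cvtColor(f["img"],cv2.COLOR_RGB2BGR);u,v=proj(f,p).astype(int);print("crop",u-w//2,v-h//2,k)
    return cv2.resize(im[v-h//2:v+h//2,u-w//2:u+w//2],None,fx=k,fy=k,interpolation=cv2.INTER_CUBIC)
cv2.imwrite("pics/g.png",np.hstack([c(g,(507,-5,85),80,100,5),c(t,(570,-25,100),80,100,5)]))
E
```

```text
15.325 [ 546.3 -242.8  275.5] [-1.7996e+02  3.0000e-02  9.9640e+01] [-0.5  0.1  0.1] 68.36445248029555 0.0
crop 292 199 5
crop 282 165 5
```

View pics/g.png

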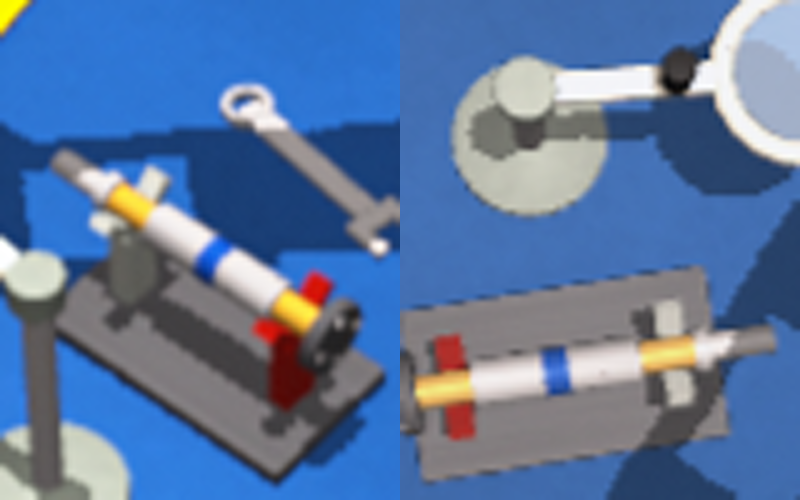

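The shaft sits in both Vs, with the flange at the red rest, but it looks a few mm too far towards red. In the right-hand view the red rest is at 442–472 and its brass at 415–470. I'll quantify that.

```bash
python3 - <<'E'
from h import *
t=viewer.grab_frame("top");g=viewer.grab_frame("scene")
G=big(mask(t,(0,0,185),(179,40,255),(294,228,37,25)),4)
for x in G: print(x[:2],x[2].nonzero()[1].min(),x[2].nonzero()[1].max())
a,b=sorted([x[0] for x in G[:2]],key=lambda c:c[0]);A,B=ray(t,a,90),ray(t,b,90);d=A-B
print("mid",(A+B)/2,np.degrees(np.arctan2(d[1],d[0])),np.hypot(*d))
yaw=np.radians(100);dd=np.array([np.cos(yaw),np.sin(yaw)])
print("offset along vs top stand(506.7,-4.8):",((A+B)/2-[506.7,-4.8])@dd)
red=big(mask(t,(0,120,80),(8,255,255),(275,215,40,50)),2)
for x in red: print("red",x[:2],ray(t,x[0],93))
al=big(mask(t,(10,8,175),(60,45,255),(328,215,20,50)),3)
for x in al: print("alu",x[:2],ray(t,x[0],93))
Bm=big(mask(t,(105,190,120),(120,255,255),(294,228,37,25)))[0];print("band",Bm[:2],ray(t,Bm[0],95))
br=big(mask(t,(12,90,120),(32,255,255),(280,225,70,30)),2)
for x in br: print("brass",x[:2],ray(t,x[0],90))
E
```

```text
(array([303.02083333, 240.38541667]), np.int32(96)) 296 310
(array([322.49473684, 237.6       ]), np.int32(95)) 316 329
mid [ 5.05373287e+02 -2.44050477e-01] 99.21800847873303 53.21335203352453
offset along vs top stand(506.7,-4.8): 4.717115635867597
red (array([291.5       , 235.13157895]), np.int32(38)) [514.62993882  57.29772275]
red (array([293.63157895, 248.76315789]), np.int32(38)) [477.99290103  50.79630981]
alu (array([335.09677419, 228.19354839]), np.int32(31)) [535.61355115 -60.04290372]
alu (array([337.21428571, 241.82142857]), np.int32(28)) [498.8895499  -66.38202723]
alu (array([341. , 234.5]), np.int32(4)) [518.85998794 -76.28628638]Traceback (most recent call last):
  File "<stdin>", line 13, in <module>
IndexError: list index out of range
```

It's 4.7 mm too far towards red, so I'll regrasp and shift it along the axis for margin.

Call:
drive_tool:
  rows:
    - [[0.06,0,0],[0,0,0]]
    - [[0.06,0,0],[0,0,0]]
    - [[0.06,0,0],[0,0,0]]
    - [[0.06,0,0],[0,0,0]]
    - [[0,0,0],[0,0,0]]

```text
time: 16.15
tcp_pos: [503.5, 2.9, 276.8]
ee_rot: [3.141, -0.001, 1.753]
contact_force: [-0.2, -0.7, -0.6]
width: 68.1
gripper_force: 0.0
```

Call:
drive_tool:
  rows:
    - [[0,0,0.06],[0,0,0]]
    - [[0,0,0.06],[0,0,0]]
    - [[0,0,0.03],[0,0,0]]
    - [[0,0,0],[0,0,0]]
    - [[0,0,0],[0,0,0]]

```text
time: 16.77
tcp_pos: [506.4, -2.6, 128.0]
ee_rot: [3.139, 0.001, 1.745]
contact_force: [0.3, 0.4, -0.3]
width: 68.3
gripper_force: 0.0
```

Call:
drive_tool:
  rows:
    - [[0,0,0.025],[0,0,0]]
    - [[0,0,0.025],[0,0,0]]
    - [[0,0,0.01],[0,0,0]]
    - [[0,0,0],[0,0,0]]
    - [[0,0,0],[0,0,0]]

```text
time: 17.4
tcp_pos: [506.5, -2.5, 67.8]
ee_rot: [3.139, 0.001, 1.745]
contact_force: [0.1, -0.6, 1.2]
width: 68.4
gripper_force: 0.0
```

Call:
drive_tool:
  rows:
    - [[0,0,0],[0,0,0]]
    - [[0,0,0],[0,0,0]]

```text
time: 17.65
tcp_pos: [505.5, -2.3, 66.9]
ee_rot: [3.14, 0.0, 1.745]
contact_force: [0.0, -0.1, -0.7]
width: 68.4
gripper_force: 0.0
```

Call:
drive_tool:
  rows:
    - [[0,0,0],[0,0,0]]
    - [[0,0,0],[0,0,0]]
    - [[0,0,0],[0,0,0]]
  jaw: 0.55

```text
time: 18.02
tcp_pos: [505.0, -2.3, 66.2]
ee_rot: [-3.141, -0.0, 1.745]
contact_force: [-0.3, 0.4, 0.4]
width: 38.2
gripper_force: 0.0
```

Call:
drive_tool:
  rows:
    - [[0,0,0],[0,0,0]]
    - [[0,0,0],[0,0,0]]
    - [[0,0,0],[0,0,0]]
  jaw: 1

```text
time: 18.4
tcp_pos: [505.5, -2.2, 66.5]
ee_rot: [3.141, 0.0, 1.745]
contact_force: [0.5, 0.7, 0.7]
width: 23.9
gripper_force: 58.7
```

Call:
drive_tool:
  rows:
    - [[0,0,-0.004],[0,0,0]]
    - [[0,0,-0.004],[0,0,0]]
    - [[0,0,0],[0,0,0]]
    - [[-0.003,0,0],[0,0,0]]
    - [[-0.002,0,0],[0,0,0]]

```text
time: 19.02
tcp_pos: [505.7, -7.4, 74.0]
ee_rot: [-3.141, -0.0, 1.745]
contact_force: [0.7, 0.0, -5.6]
width: 24.0
gripper_force: 59.1
```

Call:
drive_tool:
  rows:
    - [[0,0,0],[0,0,0]]
    - [[0,0,0.003],[0,0,0]]
    - [[0,0,0.003],[0,0,0]]
    - [[0,0,0],[0,0,0]]
    - [[0,0,0],[0,0,0]]

```text
time: 19.65
tcp_pos: [505.9, -7.1, 68.2]
ee_rot: [-3.141, -0.0, 1.745]
contact_force: [0.0, 0.6, -6.0]
width: 24.4
gripper_force: 59.1
```

Call:
drive_tool:
  rows:
    - [[0,0,0.001],[0,0,0]]
    - [[0,0,0.001],[0,0,0]]
    - [[0,0,0],[0,0,0]]
    - [[0,0,0],[0,0,0]]

```text
time: 20.15
tcp_pos: [506.3, -7.2, 66.6]
ee_rot: [3.141, 0.0, 1.745]
contact_force: [1.4, 0.6, -4.4]
width: 24.2
gripper_force: 59.3
```

Call:
drive_tool:
  rows:
    - [[0,0,0.0005],[0,0,0]]
    - [[0,0,0],[0,0,0]]
    - [[0,0,0],[0,0,0]]

```text
time: 20.52
tcp_pos: [506.4, -7.2, 66.5]
ee_rot: [3.141, 0.0, 1.745]
contact_force: [-0.8, 1.0, 3.2]
width: 24.2
gripper_force: 59.7
```

Call:
drive_tool:
  rows:
    - [[0,0,0],[0,0,0]]
    - [[0,0,0],[0,0,0]]
    - [[0,0,0],[0,0,0]]
  jaw: 0.4

```text
time: 20.9
tcp_pos: [506.0, -7.3, 65.7]
ee_rot: [3.142, 0.0, 1.745]
contact_force: [-0.9, -0.3, 0.3]
width: 51.1
gripper_force: 0.0
```

Call:
drive_tool:
  rows:
    - [[0,0,0],[0,0,0]]
    - [[0,0,0],[0,0,0]]
  jaw: 0.2

```text
time: 21.15
tcp_pos: [505.9, -7.2, 65.8]
ee_rot: [-3.142, 0.0, 1.745]
contact_force: [-0.1, 0.3, -0.0]
width: 68.1
gripper_force: 0.0
```

Call:
drive_tool:
  rows:
    - [[0,0,-0.02],[0,0,0]]
    - [[0,0,-0.04],[0,0,0]]
    - [[0,0,-0.06],[0,0,0]]
    - [[0,0,-0.06],[0,0,0]]
    - [[0,0,-0.03],[0,0,0]]

```text
time: 21.78
tcp_pos: [507.5, -7.5, 280.2]
ee_rot: [3.135, 0.002, 1.745]
contact_force: [0.8, 0.8, 0.4]
width: 68.4
gripper_force: 0.0
```

Call:
drive_tool:
  rows:
    - [[-0.06,0,0],[0,0,0]]
    - [[-0.06,0,0],[0,0,0]]
    - [[-0.06,0,0],[0,0,0]]
    - [[-0.06,0,0],[0,0,0]]
    - [[0,0,0],[0,0,0]]

```text
time: 22.4
tcp_pos: [547.1, -247.8, 274.9]
ee_rot: [-3.141, 0.001, 1.739]
contact_force: [-1.1, 0.5, -0.2]
width: 68.2
gripper_force: 0.0
```

```bash
python3 - <<'E'
from h import *
from plan import st; st()
t=viewer.grab_frame("top")
G=big(mask(t,(0,0,185),(179,40,255),(294,228,39,25)),3)
for x in G: print(x[:2])
a,b=sorted([x[0] for x in G[:2]],key=lambda c:c[0]);A,B=ray(t,a,90),ray(t,b,90);d=A-B
print("mid",(A+B)/2,np.degrees(np.arctan2(d[1],d[0])),np.hypot(*d))
print("offset",((A+B)/2-[506.8,-4.6])@np.array([-.174,.985]))
# magnifier geometry
l=mask(t,(90,40,160),(120,95,255),(344,158,38,42))
c=max(cv2.findContours(big(l)[0][2],cv2.RETR_EXTERNAL,cv2.CHAIN_APPROX_NONE)[0],key=len);e=cv2.fitEllipse(c);L=ray(t,e[0],187)
k=mask(t,(0,0,0),(179,80,100),(330,170,16,18));kc=big(k)[0];cn=cv2.findContours(kc[2],cv2.RETR_EXTERNAL,cv2.CHAIN_APPROX_NONE)[0][0]
K=ray(t,kc[0],220)
h=ray(t,(275+161/5,155+138/5),195);print("lens",L,"knob",K,kc[0],cv2.boundingRect(cn),"hub",h,np.hypot(*(L-h)),np.hypot(*(K-h)))
g=viewer.grab_frame("scene");print("knob pred scene",proj(g,(*K,212)),proj(g,(*h,195)))
k=mask(g,(0,0,0),(179,255,60),(265,220,25,30));kc=big(k)[0];print("scene knob",kc[:2],ray(g,kc[0],212))
E
```

```text
22.4 [ 547.1 -247.8  274.9] [-1.7995e+02  3.0000e-02  9.9640e+01] [-1.1  0.5 -0.2] 68.18834754518335 0.0
(array([304.97894737, 240.01052632]), np.int32(95))
(array([324.19565217, 237.36956522]), np.int32(92))
mid [506.28494676  -5.17663021] 98.90318630191058 52.47859806733129
offset -0.4783614951191332
lens [ 655.82602103 -122.10152437] knob [648.32296759 -56.43398446] [337.15384615 179.        ] (334, 175, 8, 10) hub [641.97802064  16.31233088] 139.10486131193005 73.0224948070311
knob pred scene [278.02085604 232.99445018] [297.27079985 252.52055682]
scene knob (array([278.92753623, 233.84057971]), np.int32(69)) [648.25660261 -52.54969349]
```

The shaft is centred to 0.5 mm. Now I'll go above the knob.

```bash
python3 - <<'E'
from plan import *
st();plan([(649,-57.5,275,95.7)],60,10)
print("arc")
P=np.array([642,16.3])
w=[(*(P+75*np.array([np.cos(np.radians(a)),np.sin(np.radians(a))])),206,a+180) for a in np.linspace(-84.3,-168,11)]
plan(w[1:],60,10,start=w[0])
E
```

```text
22.5 [ 547.1 -243.9  275.1] [-1.7996e+02 -8.0000e-02  9.9880e+01] [-0.4  0.9 -0.1] 68.50506823420307 0.0
[[[0.0415,0.0331,0.0001],[-0.01,-0.02,1.04]],[[0.0421,0.0323,0.0001],[-0.01,-0.02,1.04]],[[0.0427,0.0316,0.0],[-0.01,-0.02,1.04]],[[0.0433,0.0308,0.0],[-0.01,-0.02,1.04]]]
arc
[[[0.0008,-0.0109,-0.0],[0.0,-0.0,8.37]],[[0.0008,-0.0109,-0.0],[0.0,-0.0,8.37]],[[0.0008,-0.0109,-0.0],[-0.0,-0.0,8.37]],[[0.0008,-0.0109,-0.0],[-0.0,-0.0,8.37]],[[0.0008,-0.0109,-0.0],[0.0,-0.0,8.37]]]
[[[0.0008,-0.0109,-0.0],[0.0,-0.0,8.37]],[[0.0008,-0.0109,-0.0],[0.0,-0.0,8.37]],[[0.0008,-0.0109,-0.0],[0.0,-0.0,8.37]],[[0.0008,-0.0109,-0.0],[-0.0,-0.0,8.37]],[[0.0008,-0.0109,-0.0],[-0.0,-0.0,8.37]]]
```

Call:
drive_tool:
  rows:
    - [[0.0415,0.033,0],[0,0,1]]
    - [[0.042,0.0323,0],[0,0,1]]
    - [[0.0427,0.0316,0],[0,0,1]]
    - [[0.0433,0.0308,0],[0,0,1]]
    - [[0,0,0],[0,0,0]]

```text
time: 23.12
tcp_pos: [649.3, -51.2, 275.7]
ee_rot: [3.141, -0.001, 1.683]
contact_force: [-0.0, -0.5, -0.2]
width: 67.9
gripper_force: 0.0
```

Call:
drive_tool:
  rows:
    - [[0,0,0],[0,0,0]]
    - [[0,0,0],[0,0,0]]
    - [[0,0,0],[0,0,0]]

```text
time: 23.5
tcp_pos: [648.4, -58.2, 276.0]
ee_rot: [3.142, 0.0, 1.673]
contact_force: [0.2, 0.4, -0.8]
width: 68.1
gripper_force: 0.0
```

Settled above the knob. I'll descend 70 mm to z=206 and close to a loose cage.

Call:
drive_tool:
  rows:
    - [[0,0,0.02],[0,0,0]]
    - [[0,0,0.02],[0,0,0]]
    - [[0,0,0.02],[0,0,0]]
    - [[0,0,0.01],[0,0,0]]
    - [[0,0,0],[0,0,0]]

```text
time: 24.12
tcp_pos: [648.0, -56.9, 204.0]
ee_rot: [-3.139, -0.001, 1.675]
contact_force: [-0.0, -0.1, -0.3]
width: 68.4
gripper_force: 0.0
```

Call:
drive_tool:
  rows:
    - [[0,0,0],[0,0,0]]
    - [[0,0,0],[0,0,0]]
    - [[0,0,0],[0,0,0]]
    - [[0,0,0],[0,0,0]]
  jaw: 0.73

```text
time: 24.62
tcp_pos: [649.0, -57.1, 206.2]
ee_rot: [3.141, 0.0, 1.675]
contact_force: [-1.5, -1.0, 0.0]
width: 23.3
gripper_force: 0.0
```

Call:
drive_tool:
  rows:
    - [[0.0008,-0.0109,0],[0,0,8.4]]
    - [[0.0008,-0.0109,0],[0,0,8.4]]
    - [[0.0008,-0.0109,0],[0,0,8.4]]
    - [[0,0,0],[0,0,0]]
    - [[0,0,0],[0,0,0]]

```text
time: 25.25
tcp_pos: [616.7, -53.4, 205.9]
ee_rot: [3.141, 0.0, 1.237]
contact_force: [0.5, -0.2, 0.1]
width: 23.2
gripper_force: 0.0
```

Call:
drive_tool:
  rows:
    - [[0.0008,-0.0109,0],[0,0,8.4]]
    - [[0.0008,-0.0109,0],[0,0,8.4]]
    - [[0.0008,-0.0109,0],[0,0,8.4]]
    - [[0.0008,-0.0109,0],[0,0,8.4]]

```text
time: 25.75
tcp_pos: [582.2, -28.7, 206.0]
ee_rot: [3.14, -0.0, 0.645]
contact_force: [1.2, -1.2, 0.1]
width: 23.0
gripper_force: 0.9
```

Call:
drive_tool:
  rows:
    - [[0.0008,-0.0109,0],[0,0,8.4]]
    - [[0.0008,-0.0109,0],[0,0,8.4]]
    - [[0,0,0],[0,0,0]]
    - [[0,0,0],[0,0,0]]

```text
time: 26.25
tcp_pos: [571.5, -9.1, 205.8]
ee_rot: [3.141, -0.0, 0.358]
contact_force: [0.0, 0.3, -0.2]
width: 22.8
gripper_force: 0.0
```

```bash
python3 - <<'E'
from h import *
from plan import st; st()
g=viewer.grab_frame("scene")
m=mask(g,(85,20,120),(115,140,255),(255,170,110,100));m2=mask(g,(0,0,200),(179,30,255),(255,170,110,100))
cv2.imwrite("pics/h.png",cv2.resize(cv2.cvtColor(g["img"],cv2.COLOR_RGB2BGR)[150:290,250:390],None,fx=4,fy=4,interpolation=cv2.INTER_CUBIC))
E
```

```text
26.25 [571.5  -9.1 205.8] [ 1.7999e+02 -1.0000e-02  2.0510e+01] [ 0.   0.3 -0.2] 22.843619929142747 0.0
```

View pics/h.png

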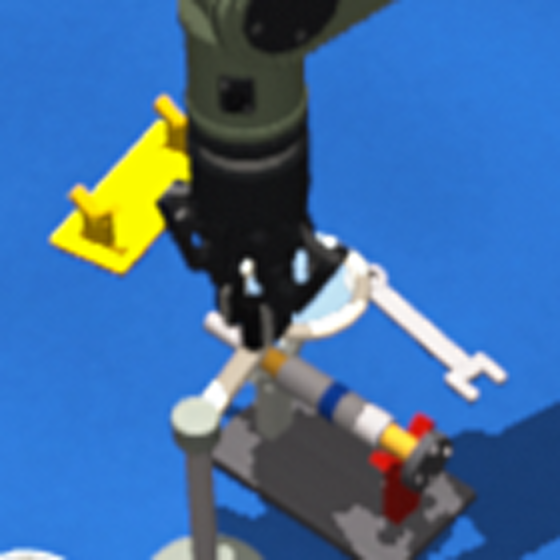

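The picture shows the arm swung round, with the lens at about (335,295) now nearing the shaft. About 13° remains, including the cage slack.

Call:
drive_tool:
  rows:
    - [[0.0005,-0.0087,0],[0,0,6.7]]
    - [[0.0005,-0.0087,0],[0,0,6.7]]
    - [[0,0,0],[0,0,0]]
    - [[0,0,0],[0,0,0]]

```text
time: 26.8
tcp_pos: [567.2, 7.8, 205.7]
ee_rot: [-3.142, -0.0, 0.124]
contact_force: [0.8, -0.7, -0.2]
width: 22.9
gripper_force: 0.0
```

Call:
drive_tool:
  rows:
    - [[0,0,0],[0,0,0]]
    - [[0,0,0],[0,0,0]]
    - [[0,0,0],[0,0,0]]
  jaw: 0.3

```text
time: 27.18
tcp_pos: [567.0, 7.9, 205.8]
ee_rot: [3.142, -0.0, 0.122]
contact_force: [-0.1, -0.1, 0.4]
width: 59.9
gripper_force: 0.0
```

Call:
drive_tool:
  rows:
    - [[0,0,-0.03],[0,0,0]]
    - [[0,0,-0.04],[0,0,0]]
    - [[0,0.06,0],[0,0,0]]
    - [[0,0.06,0],[0,0,0]]
    - [[0,0.06,0],[0,0,0]]

```text
time: 27.8
tcp_pos: [589.0, -172.1, 276.2]
ee_rot: [3.141, -0.001, 0.122]
contact_force: [1.5, 0.4, 0.3]
width: 59.7
gripper_force: 0.0
```

Call:
drive_tool:
  rows:
    - [[0,0.06,0],[0,0,0]]
    - [[0,0.02,0],[0,0,0]]
    - [[0,0,0],[0,0,0]]

```text
time: 28.18
tcp_pos: [598.2, -251.0, 275.3]
ee_rot: [-3.141, 0.001, 0.119]
contact_force: [0.3, 0.9, -0.1]
width: 59.7
gripper_force: 0.0
```

```bash
python3 - <<'E'
from h import *
from plan import st; st()
t=viewer.grab_frame("top")
im=cv2.cvtColor(t["img"],cv2.COLOR_RGB2BGR);cv2.imwrite("pics/i.png",cv2.resize(im[165:265,260:380],None,fx=6,fy=6,interpolation=cv2.INTER_CUBIC))
P=np.array([642,16.3]);M=np.array([506.3,-5.2])
print("target lens px",proj(t,(*(P+140*(M-P)/np.hypot(*(M-P))),185)))
w=mask(t,(0,0,195),(179,45,255),(280,200,80,65))
for x in big(w,3):
    cn=max(cv2.findContours(x[2],cv2.RETR_EXTERNAL,cv2.CHAIN_APPROX_NONE)[0],key=len);print(x[:2],cv2.minEnclosingCircle(cn),cv2.boundingRect(cn))
E
```

```text
28.175 [ 598.2 -251.   275.3] [-1.7994e+02  3.0000e-02  6.8400e+00] [ 0.3  0.9 -0.1] 59.71173926063972 0.0
target lens px [314.97590543 238.64239065]
(array([316.23220974, 237.01747815]), np.int32(801)) ((317.2485046386719, 236.14015197753906), 21.7639217376709) (297, 215, 41, 42)
(array([310.6557377 , 202.96721311]), np.int32(61)) ((312.0, 203.0), 5.831051826477051) (307, 200, 11, 8)
(array([354.8 , 232.52]), np.int32(25)) ((354.5, 232.5), 3.8079864978790283) (351, 231, 8, 4)
```

View pics/i.png

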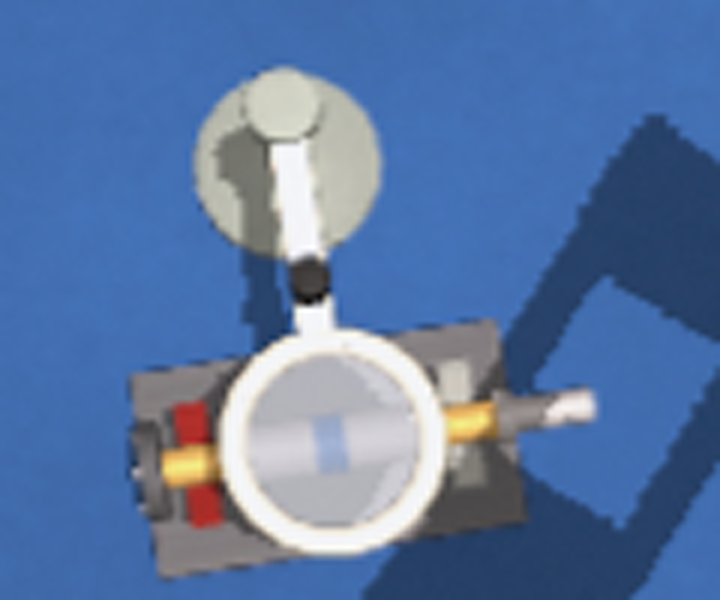

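The picture shows the lens centred at (332,440) with the blue band at (330,442) beneath it, and a brass journal in each V. In full-image pixels the lens is at (314.9,238.0) against a target of (315.0,238.6). The robot is clear, so I'm handing in.

```bash
python3 -c "
from cell import order
print(order.job_done())"
```

```text
the job is handed in; nothing more can be done
None
```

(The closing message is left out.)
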